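# Test the spring of the flat-pad work support

## Robot

A 6-joint arm with a two-finger parallel gripper is mounted at the origin on a cart in front of the work surface, level with it; the furniture and walls round the work are solid. World frame = base frame: x ahead of the robot, y to its left, z up, the work surface at z = 0. Lengths are in m, angles in rad, forces in N, time in s.
With the tool pointing down it reaches from about 0.375 to 0.9 m from the base axis. Payload 3.1 kg.
Tool frame: the origin (TCP) lies between the finger pads; the fingertips stand 17 mm ahead of it and the grasp point (between the pads) lies 2 mm behind it (robot.nose_length is the distance from the TCP to the fingertips, in m); z points along the fingers, y is the line along which they close (so a half turn about z gives the same grasp; the last joint's range is limited). The gripper opens to 87 mm and grips with 3 to 60 N. Pads are 19 mm wide; open, the fingers measure 117 mm over their backs; the gripper's body (75 mm by 190 mm) begins 51 mm behind the grasp point.
Start: joints at [1.026, 0.527, 1.433, -0, 1.181, -0.178], TCP at [0.224, 0.583, 0.24] pointing down, gripper open.
Joint ranges: [-3.08, 3.08], [-0.75, 2.2], [0.22, 2.44], [-1.43, 4.57], [0, 2.65], [-2.85, 2.85]. Speed limits (rad/s): [2.79, 2.79, 3.14, 3.14, 3.14, 3.14].

## Interface

Orientations are given as a unit quaternion [x, y, z, w].
In Python, from rig import robot, cams gives the robot as it stands.
- The arm moves only by the shell command python3 -m pendant 'ROWS' [FORCE]. ROWS is JSON, a list of rows, each an object with "jaw": the opening, from 0 (shut) to 1 (fully open); "linear": the shift along the tool's x, y, z in cm, a list of three; "twist": the turn about the tool's z in degrees. A call has 1 to 12 rows; each row shifts and turns the commanded pose from where the row before left it, along the tool's axes as they then stand; what a row does not reach is not made up. A row lasts 1/12 s, in which the tool goes at most 41.7 mm and 7.16 degrees, less where a joint would pass 70% of its speed; a pose out of reach is approached as far as the arm can. A call is refused whole if a number of a shift passes 4.17 or a number of a turn 7.16, either way. A call with a gripper value outside its range is refused whole. The fingers move at their own pace and stop on an object; FORCE is the grip in N (left out, the last holds). Time passes only in rows, so rows that do not move let the fingers close. It gives the time, the measured TCP pose, the force, the opening and the grip force at its end, in the units of the state.
- robot.get_obs(): the state, without advancing time (a new reading comes with each control period).
- cams.camera(name): name is "scene" or "top"; returns a dict with "color" (384x512x3 uint8, blue, green, red), "depth" (384x512 float32, m along the optical axis (not along the pixel's ray), 0 where there is no reading), "fov_y" (degrees; the focal length in pixels is half the picture's height over the tangent of half this angle, whatever the lens; pixels are square), "cx", "cy" (the principal point, pixels), "k1" (the pictures are not rectified: a ray, as slopes to the right and down, at radius r is drawn at 1 + k1 r^2 times it, then the intrinsics apply), "view" (4x4, takes a point from world to camera coordinates). Camera axes: x right, y down, z forward; pixel columns grow to the right and rows downward; lengths in m; the calibration is good to about 2 mm. A picture is of the moment at which its call begins.
- robot.hand_in(): hands the job in; it is judged then, once.
The state is a dict: "time": time; "q": joint angles; "joint_velocities": joint speeds; "joint_torque": joint torques, N m; "position": TCP position; "tool_rot": TCP orientation; "ft_force": force on the tool from outside, world axes, zero at the start; "moment": the same for the moment, N m; "grip_width": finger opening in m; "grip_force": force on a finger pad.
Only numpy, scipy, OpenCV 4.12 (cv2) and the standard library are available. Lean on these libraries where they do the work, as an engineer would, in place of code of your own. Each camera call takes 0.05 s, during which the arm holds its last target. There are 200 camera calls.

## Task

Check that the spring support with the flat round pad is not seized: with the fingertips press its pad gently straight down about half of its travel, never to the stop, keep it down for about a second, then let it spring back up and move clear. The support must stay standing where it is, neither shifted nor lifted, and the ball-topped and V-topped supports and the other things around must not be touched.

Things in the scene. Friction and masses are not known exactly. Their poses are not given: they have to be found in the camera images.
- pad_support: Free-standing spring support, steel: foot disc 70 mm diameter x 8 mm, round grey pot 50 mm diameter up to z 50 mm, in its top a sprung stem carrying a flat round disc pad 42 mm in diameter and 10 mm thick, top 80 mm above the bench. Loose, about 0.8 to 1.2 kg, not fastened down. Origin: centre of the underside of the foot; z up.
- pad_top (a point): Centre of the flat top face of the round pad (moves with it); 80 mm above the bench when the pad is up.
- pad_cap (a joint): How far the round pad is pressed down, m: 0 = up, 0.020 = on the stop (pad on the pot's rim). Spring: about 2.5 N to start it moving, about 4.5 N halfway, about 6.5 N at the stop; it returns by itself.
- ball_support: Bystander, not to be touched: free-standing spring support, steel: foot disc 70 mm diameter x 8 mm, round grey pot 50 mm diameter up to z 50 mm, in its top a sprung stem carrying a ball 28 mm in diameter, top 96 mm above the bench. Loose. Origin: centre of the foot's underside.
- vee_support: Bystander, not to be touched: free-standing spring support, steel: foot disc 70 mm diameter x 8 mm, round grey pot 50 mm diameter up to z 50 mm, in its top a sprung stem carrying a V-shaped cradle about 48 x 40 mm, top about 95 mm above the bench. Loose. Origin: centre of the foot's underside.
- pipe: Bystander, not to be touched: loose grey pipe stub standing on end, 44 mm diameter, 75 mm high. Origin: centre of its underside.
- bolt: Bystander, not to be touched: loose steel hex bolt standing on its head, 30 x 34 x 60 mm high. Origin: centre of its underside.
- magnet: Bystander, not to be touched: loose red arrow-shaped welding magnet lying flat, 86 x 90 x 17 mm. Origin: centre of its underside.
There are look-alikes about, which are no part of the job. What is shaped like the pad_support but green or red is not meant.

How it is judged:
On the way, in this order (a step that is already met when the one before it is completed fails the run):
1. the flat pad is pressed 4 to 17 mm down by the fingertips for half a second (value of joint pad_cap between 0.004 and 0.017 m and contact force between the fingers and pad_support above 0.5 N), for 0.5 s.
2. the fingers have let go of the pad and it is up again (value of joint pad_cap below 0.0015 m and contact force between the fingers and pad_support below 0.1 N), for 0.2 s.
At the end, for the whole second after the job is handed in: The flat pad is up (within 1.5 mm), its support at rest, and all three supports, the pipe stub, the bolt and the magnet stand upright (within 0.1 rad) within 10 mm of where they started (value of joint pad_cap below 0.0015 m and linear speed of pad_support below 0.01 m/s and distance of each of pad_support, ball_support, vee_support, pipe, bolt, magnet from where it was at the start of the episode below 0.01 m and angle between each of pad_support, ball_support, vee_support, pipe, bolt, magnet's own z axis and vertical below 0.1 rad); the robot touches nothing.
It fails at once if the flat pad is pressed to its stop (deeper than 18.5 mm) (value of joint pad_cap above 0.0185 m).
It fails at once if the support is handled with more than 25 N (contact force between any of the arm, the fingers and pad_support above 25 N).
It fails at once if the flat-pad support is lifted 6 mm, shifted 10 mm or tipped (height (world z) of pad_support above 0.006 m or distance of pad_support from where it was at the start of the episode above 0.01 m or angle between pad_support's own z axis and vertical above 0.1 rad).
It fails at once if another support, the pipe stub, the bolt or the magnet is touched or moved 10 mm (contact force between any of the arm, the fingers and ball_support above 0.5 N or contact force between any of the arm, the fingers and vee_support above 0.5 N or contact force between any of the arm, the fingers and pipe above 0.5 N or contact force between any of the arm, the fingers and bolt above 0.5 N or contact force between any of the arm, the fingers and magnet above 0.5 N or distance of any of ball_support, vee_support, pipe, bolt, magnet from where it was at the start of the episode above 0.01 m).
It also fails if it takes over 40 s, if anything falls off the work surface, if the arm or the gripper's body presses on something with over 40 N, if the wrist force passes 120 N, or if a joint passes its speed limit or range.

## Working session

There is one attempt and no reset: what is moved stays moved. The work goes in short steps, Python scripts to look and compute and a shell command to move; the robot and the scene stay as the last step left them, time stands still between calls to the robot, and variables do not carry over. Pictures are saved under pics/ and viewed, at most 10 in all, crops included, and the job is handed in when it is done.

```bash
mkdir -p pics; cat > h.py <<'E'
import numpy as np, cv2
from rig import robot, cams
def K(c):
    f=c["color"].shape[0]/2/np.tan(np.radians(c["fov_y"])/2); return f
def world(c,u,v,d=None,z=None):
    f=K(c); k=c["k1"]; xd=np.array([(u-c["cx"])/f,(v-c["cy"])/f]); x=xd.copy()
    for _ in range(20): x=xd/(1+k*(x@x))
    V=np.array(c["view"]); R=V[:3,:3]; o=-R.T@V[:3,3]; r=R.T@np.array([x[0],x[1],1])
    return o+r*(d if d is not None else (z-o[2])/r[2])
E
python3 - <<'E'
from h import *
for n in("top","scene"):
    c=cams.camera(n); cv2.imwrite(f"pics/{n}0.png",c["color"]); np.savez(f"{n}0.npz",**c)
    V=np.array(c["view"]); print(n,c["fov_y"],c["k1"],-V[:3,:3].T@V[:3,3],V[:3,:3].round(2).tolist())
o=robot.get_obs(); print(o["position"],o["tool_rot"],o["ft_force"],o["grip_width"],robot.nose_length,o["time"])
E
```

```text
top 51.55190589088028 -0.10127271781005955 [0.51965677 0.02441245 0.94637244] [[-0.01, -1.0, -0.0], [-1.0, 0.01, -0.05], [0.05, -0.0, -1.0]]
scene 44.81827875429402 -0.0957974965585789 [-0.08616063 -0.45023885  0.7513601 ] [[0.56, -0.83, 0.01], [-0.53, -0.37, -0.76], [0.63, 0.43, -0.65]]
[0.22377053 0.5828867  0.23866265] [ 1.82357961e-01  9.83231712e-01 -9.25663411e-04 -3.43010594e-04] [ 0.86482561 -0.28447912 -0.88446823] 0.08722557783658656 0.017 0.1
```

View pics/top0.png

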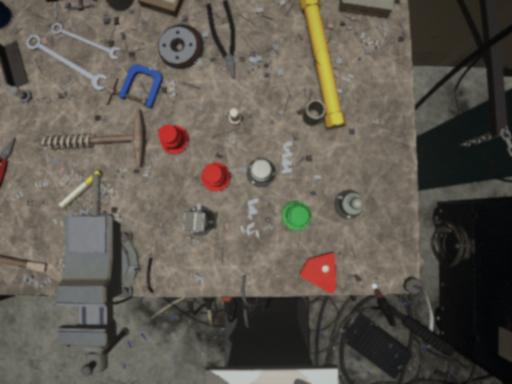

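View pics/scene0.png

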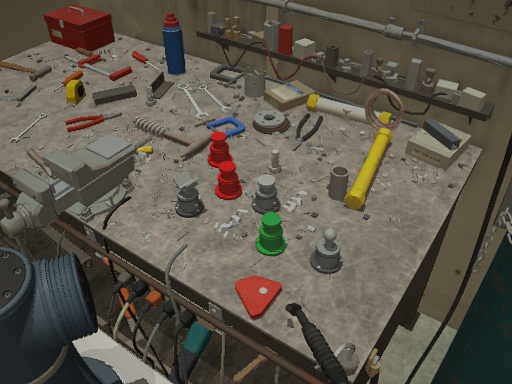

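The top view shows these candidates:
- Grey flat-topped support at (261,171), with no ball or V on it.
- Ball support at (349,204) and V support at (198,220), both bystanders.
- Red at (172,138) and (215,176) and green at (296,215), which are look-alikes by colour.

The grey one at (261,171), seen at (265,190) in the scene view, fits the description. I'll confirm it in an enlarged crop and measure it.

```bash
python3 - <<'E'
from h import *
t=dict(np.load("top0.npz")); s=dict(np.load("scene0.npz"))
a=cv2.resize(t["color"][130:240,170:380],None,fx=3,fy=3,interpolation=cv2.INTER_CUBIC)
b=cv2.resize(s["color"][150:280,160:350],(630,431),interpolation=cv2.INTER_CUBIC)[:260]
cv2.imwrite("pics/crop.png",np.vstack([a,b]))
def pts(c):
    H,W=c["depth"].shape; f=K(c)
    u,v=np.meshgrid(np.arange(W),np.arange(H)); 
    p=np.stack([u,v],-1).reshape(-1,1,2).astype(float)
    M=np.array([[f,0,c["cx"]],[0,f,c["cy"]],[0,0,1]])
    n=cv2.undistortPoints(p,M,np.array([float(c["k1"]),0,0,0])).reshape(H,W,2)
    P=np.dstack([n,np.ones((H,W))])*c["depth"][...,None]; V=c["view"]
    return (P-V[:3,3])@V[:3,:3]
Pt=pts(t); Ps=pts(s)
np.save("Pt.npy",Pt)
for nm,P,(u0,u1,v0,v1) in (("top",Pt,(240,285,148,195)),("scene",Ps,(245,285,168,218))):
    Q=P[v0:v1,u0:u1].reshape(-1,3); m=(Q[:,2]>.07)&(Q[:,2]<.09); q=Q[m]
    (c,r)=cv2.minEnclosingCircle(q[:,:2].astype(np.float32))
    print(nm,m.sum(),np.median(q,0).round(4),q.mean(0).round(4),"circ",np.round(c,4),round(r,4),q.min(0).round(3),q.max(0).round(3))
# heights of others near path, max z map
for nm,(u,v) in dict(vee=(198,220),ball=(349,204),green=(296,215),red=(215,176),red2=(172,138),bolt=(235,116),pipe=(315,110),vise=(88,260)).items():
    w=45 if nm=="vise" else 14
    Q=Pt[v-w:v+w,u-w:u+w].reshape(-1,3); q=Q[Q[:,2]>.06]; 
    if nm=="bolt": q=Q[Q[:,2]>.04]
    print(nm,len(q),q.mean(0).round(3),q[:,2].max().round(3))
# pad circle by colour edge
g=cv2.cvtColor(t["color"],cv2.COLOR_BGR2GRAY)[145:200,235:290]
_,m=cv2.threshold(g,0,255,cv2.THRESH_OTSU); n,l,st,ce=cv2.connectedComponentsWithStats(m)
for i in range(1,n):
    if st[i,4]>100: print(st[i],ce[i]+[235,145],world(t,*(ce[i]+[235,145]),z=.08).round(4))
E
```

```text
top 281 [0.619  0.0202 0.0804] [0.6183 0.0203 0.0804] circ [0.6188 0.0205] 0.021 [0.598 0.    0.073] [0.639 0.04  0.084]
scene 294 [0.6048 0.0112 0.0804] [ 0.5858 -0.0039  0.0799] circ [ 0.5787 -0.0171] 0.0779 [ 0.506 -0.076  0.071] [0.64  0.041 0.085]
vee 388 [0.505 0.166 0.09 ] 0.946
ball 137 [ 0.54  -0.177  0.123] 0.946
green 293 [ 0.516 -0.06   0.098] 0.946
red 290 [0.609 0.127 0.086] 0.946
red2 283 [0.695 0.223 0.095] 0.946
bolt 73 [0.744 0.081 0.07 ] 0.946
pipe 158 [ 0.748 -0.101  0.083] 0.946
vise 4919 [0.423 0.384 0.12 ] 0.946
[ 47   0   8  28 184] [285.55978261 158.86413043] [ 0.639  -0.0339  0.08  ]
[ 17  15  18  19 264] [260.45833333 168.81439394] [0.6176 0.0214 0.08  ]
```

View pics/crop.png

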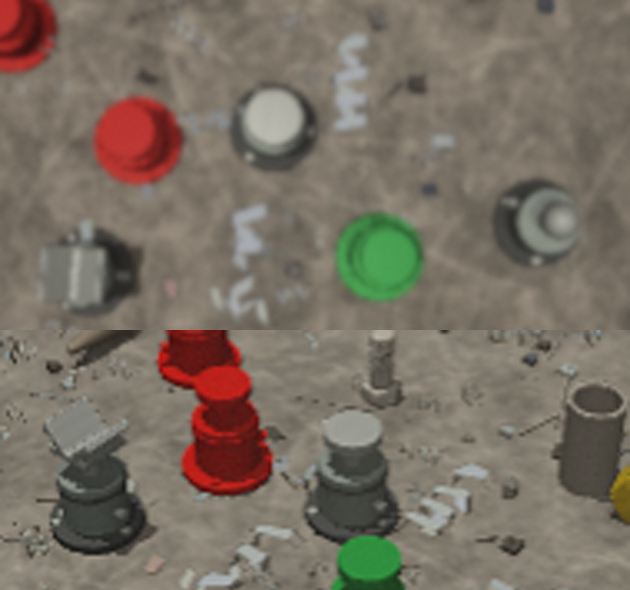

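The crop shows a flat round grey pad in a grey pot at top (261,171), with no ball or V, so it is the pad_support. Depth gives its height as 80.4 mm and its radius as 21 mm, centred at about (0.6185, 0.0205). Next I check the vise height on the path and work out the shift in tool axes.

```bash
cat > go.py <<'E'
from h import *
from scipy.spatial.transform import Rotation as R
o=robot.get_obs(); r=R.from_quat(o["tool_rot"])
d=np.array([.6185,.0205,.0804+.017])-o["position"]
print("t",round(o["time"],2),"pos",o["position"].round(4),"shift cm to pad contact",(r.inv().apply(d)*100).round(2),"F",o["ft_force"].round(2),"w",round(o["grip_width"],4),"axes",r.as_matrix().round(3).tolist(),o["q"])
E
python3 - <<'E'
from go import *
P=np.load("Pt.npy").reshape(-1,3); d=np.load("top0.npz")["depth"].ravel()>0
a=o["position"][:2];b=np.array([.6185,.0205]);u=(b-a)/np.linalg.norm(b-a)
w=P[:,:2]-a; s=w@u; l=abs(w@np.array([-u[1],u[0]]))
for k in np.arange(0,.75,.1):
    m=d&(s>k)&(s<k+.1)&(l<.13); z=P[m,2]; print(round(k,1),m.sum(),np.sort(z)[-3:].round(3) if m.any() else "")
E
```

```text
t 0.1 pos [0.2238 0.5829 0.2387] shift cm to pad contact [-57.02 -38.32  14.18] F [ 0.86 -0.28 -0.88] w 0.0872 axes [[-0.933, 0.359, -0.001], [0.359, 0.933, -0.002], [0.0, -0.002, -1.0]] [ 1.02552082e+00  5.28376187e-01  1.43378981e+00 -1.49855697e-05
  1.18140095e+00 -1.78501436e-01]
0.0 734 [0.019 0.019 0.019]
0.1 2356 [0.146 0.146 0.147]
0.2 4756 [0.146 0.146 0.146]
0.3 5340 [0.114 0.114 0.115]
0.4 4398 [0.097 0.097 0.098]
0.5 4628 [0.096 0.096 0.097]
0.6 4644 [0.084 0.084 0.084]
0.7 4414 [0.083 0.084 0.084]
```

The tallest thing on the path is 147 mm and the fingertips travel at 222 mm, so the path is clear.

```bash
python3 -m pendant '[{"jaw":0,"linear":[-1.5,-1,0],"twist":0},{"jaw":0,"linear":[-2.5,-1.7,0],"twist":0},{"jaw":0,"linear":[-2.5,-1.7,0],"twist":0},{"jaw":0,"linear":[-2.5,-1.7,0],"twist":0},{"jaw":0,"linear":[-2.5,-1.7,0],"twist":0},{"jaw":0,"linear":[-2.5,-1.7,0],"twist":0},{"jaw":0,"linear":[-2.5,-1.7,0],"twist":0},{"jaw":0,"linear":[-2.5,-1.7,0],"twist":0},{"jaw":0,"linear":[-2.5,-1.7,0],"twist":0},{"jaw":0,"linear":[-2.5,-1.7,0],"twist":0},{"jaw":0,"linear":[-2.5,-1.7,0],"twist":0},{"jaw":0,"linear":[-1.5,-1,0],"twist":0}]' 10; python3 go.py
```

```text
time: 1.1
position: [0.4186, 0.3033, 0.2393]
tool_rot: [0.183, 0.983, -0.001, 0.0]
ft_force: [-0.1, 0.3, 0.8]
grip_width: 0.015
grip_force: 0.0
t 1.1 pos [0.4186 0.3033 0.2393] shift cm to pad contact [-28.83 -19.17  14.22] F [-0.06  0.32  0.75] w 0.015 axes [[-0.933, 0.36, -0.0], [0.36, 0.933, -0.001], [-0.0, -0.001, -1.0]] [ 4.11111310e-01  3.83362826e-01  1.70092032e+00 -1.11381371e-03
  1.05780986e+00 -7.90722402e-01]
```

```bash
python3 -m pendant '[{"jaw":0,"linear":[-1.5,-1,0],"twist":0},{"jaw":0,"linear":[-2.5,-1.7,0],"twist":0},{"jaw":0,"linear":[-2.5,-1.7,0],"twist":0},{"jaw":0,"linear":[-2.5,-1.7,0],"twist":0},{"jaw":0,"linear":[-2.5,-1.7,0],"twist":0},{"jaw":0,"linear":[-2.5,-1.7,0],"twist":0},{"jaw":0,"linear":[-2.5,-1.7,0],"twist":0},{"jaw":0,"linear":[-2.5,-1.7,0],"twist":0},{"jaw":0,"linear":[-2.5,-1.7,0],"twist":0},{"jaw":0,"linear":[-2.5,-1.7,0],"twist":0},{"jaw":0,"linear":[-2.5,-1.7,0],"twist":0},{"jaw":0,"linear":[-1.5,-1,0],"twist":0}]'; python3 -m pendant '[{"jaw":0,"linear":[0,0,0],"twist":0},{"jaw":0,"linear":[0,0,0],"twist":0},{"jaw":0,"linear":[0,0,0],"twist":0}]' >/dev/null; python3 go.py
```

```text
time: 2.1
position: [0.6122, 0.0251, 0.2391]
tool_rot: [0.183, 0.983, -0.0, 0.0]
ft_force: [0.1, -0.2, -0.2]
grip_width: 0.0005
grip_force: 0.0
t 2.35 pos [0.6094 0.0289 0.239 ] shift cm to pad contact [-1.19 -0.46 14.16] F [0.33 0.06 0.3 ] w 0.0004 axes [[-0.934, 0.358, -0.002], [0.358, 0.934, 0.001], [0.002, 0.0, -1.0]] [-1.35955696e-01  5.08632006e-01  1.47052647e+00  7.89967858e-04
  1.16482514e+00 -1.34057678e+00]
```

```bash
python3 -m pendant '[{"jaw":0,"linear":[-0.6,-0.2,1.5],"twist":0},{"jaw":0,"linear":[-0.6,-0.3,2],"twist":0},{"jaw":0,"linear":[0,0,2.5],"twist":0},{"jaw":0,"linear":[0,0,2.5],"twist":0},{"jaw":0,"linear":[0,0,1.5],"twist":0},{"jaw":0,"linear":[0,0,0.7],"twist":0},{"jaw":0,"linear":[0,0,0],"twist":0},{"jaw":0,"linear":[0,0,0],"twist":0},{"jaw":0,"linear":[0,0,0],"twist":0}]' >/dev/null; python3 go.py; python3 - <<'E'
from h import *
c=cams.camera("scene"); t=cams.camera("top")
a=cv2.resize(c["color"][100:250,180:340],(640,600),interpolation=cv2.INTER_CUBIC); cv2.imwrite("pics/near.png",a)
E
```

```text
t 3.1 pos [0.6207 0.0194 0.1339] shift cm to pad contact [0.26 0.02 3.65] F [ 0.45 -0.63 -0.31] w 0.0005 axes [[-0.934, 0.358, 0.002], [0.358, 0.934, -0.0], [-0.002, 0.001, -1.0]] [-1.48477294e-01  6.51381191e-01  1.53527003e+00  1.03917068e-04
  9.52516320e-01 -1.35338255e+00]
```

View pics/near.png

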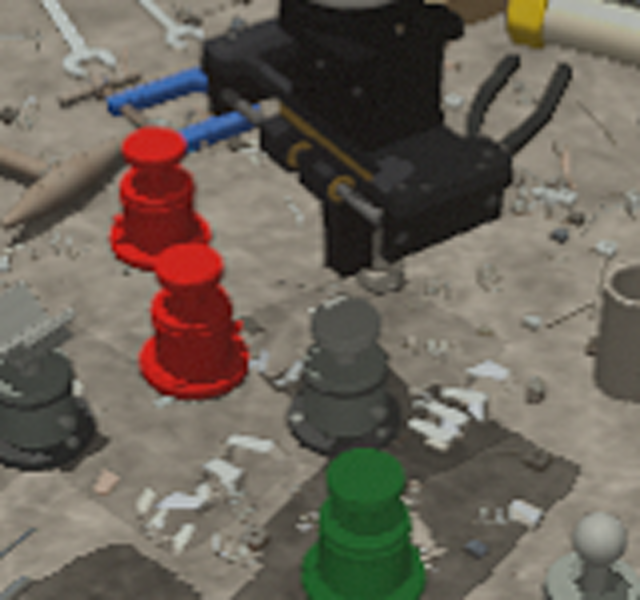

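The shut fingertips at (345,270) hang directly above the centre of the grey pad at (345,325), with clear air all round. I descend to about 6 mm above it.

```bash
python3 -m pendant '[{"jaw":0,"linear":[0.1,0,1],"twist":0},{"jaw":0,"linear":[0.1,0,1],"twist":0},{"jaw":0,"linear":[0,0,0.6],"twist":0},{"jaw":0,"linear":[0,0,0.4],"twist":0},{"jaw":0,"linear":[0,0,0],"twist":0},{"jaw":0,"linear":[0,0,0],"twist":0},{"jaw":0,"linear":[0,0,0],"twist":0}]' ; python3 -m pendant '[{"jaw":0,"linear":[0,0,0],"twist":0}]' >/dev/null; python3 go.py;python3 -m pendant '[{"jaw":0,"linear":[0,0,0],"twist":0}]'
```

```text
time: 3.78
position: [0.6183, 0.0195, 0.1025]
tool_rot: [0.182, 0.983, 0.0, 0.0]
ft_force: [-0.5, -0.6, 0.6]
grip_width: 0.0007
grip_force: 0.0
t 3.87 pos [0.6185 0.0195 0.1028] shift cm to pad contact [0.03 0.09 0.54] F [-0.24 -0.25  0.49] w 0.0006 axes [[-0.933, 0.359, 0.001], [0.359, 0.933, -0.0], [-0.001, 0.0, -1.0]] [-1.48769805e-01  6.93454550e-01  1.55778244e+00 -2.38733778e-05
  8.89597737e-01 -1.35274141e+00]
time: 3.95
position: [0.6184, 0.0195, 0.1029]
tool_rot: [0.182, 0.983, 0.0, 0.0]
ft_force: [0.2, -0.6, 0.2]
grip_width: 0.0005
grip_force: 0.0
```

```bash
python3 -m pendant '[{"jaw":0,"linear":[0,0.05,0.2],"twist":0},{"jaw":0,"linear":[0,0.05,0.2],"twist":0},{"jaw":0,"linear":[0,0,0.2],"twist":0},{"jaw":0,"linear":[0,0,0.2],"twist":0},{"jaw":0,"linear":[0,0,0.2],"twist":0},{"jaw":0,"linear":[0,0,0],"twist":0},{"jaw":0,"linear":[0,0,0],"twist":0}]';  python3 -m pendant '[{"jaw":0,"linear":[0,0,0],"twist":0}]'
```

```text
time: 4.53
position: [0.6187, 0.0206, 0.0927]
tool_rot: [0.182, 0.983, 0.0, 0.0]
ft_force: [-1.3, 0.7, 3.8]
grip_width: 0.0005
grip_force: 1.7
time: 4.62
position: [0.6187, 0.0206, 0.0928]
tool_rot: [0.182, 0.983, 0.0, 0.0]
ft_force: [-0.3, 0.3, 3.0]
grip_width: 0.0005
grip_force: 1.7
```

Contact is made at about 3.4 N, roughly 4 mm down, as the spring data predict. I press 6 mm further to half travel and hold there for over a second.

```bash
python3 -m pendant '[{"jaw":0,"linear":[0,0,0.2],"twist":0},{"jaw":0,"linear":[0,0,0.2],"twist":0},{"jaw":0,"linear":[0,0,0.2],"twist":0},{"jaw":0,"linear":[0,0,0],"twist":0},{"jaw":0,"linear":[0,0,0],"twist":0},{"jaw":0,"linear":[0,0,0],"twist":0},{"jaw":0,"linear":[0,0,0],"twist":0},{"jaw":0,"linear":[0,0,0],"twist":0}]';  python3 -m pendant '[{"jaw":0,"linear":[0,0,0],"twist":0},{"jaw":0,"linear":[0,0,0],"twist":0},{"jaw":0,"linear":[0,0,0],"twist":0},{"jaw":0,"linear":[0,0,0],"twist":0},{"jaw":0,"linear":[0,0,0],"twist":0},{"jaw":0,"linear":[0,0,0],"twist":0},{"jaw":0,"linear":[0,0,0],"twist":0},{"jaw":0,"linear":[0,0,0],"twist":0}]'
```

```text
time: 5.28
position: [0.6186, 0.0206, 0.0867]
tool_rot: [0.182, 0.983, 0.0, 0.0]
ft_force: [1.7, 1.0, 4.6]
grip_width: 0.0007
grip_force: 2.3
time: 5.95
position: [0.6186, 0.0206, 0.0866]
tool_rot: [0.182, 0.983, 0.0, 0.0]
ft_force: [0.4, 2.3, 5.2]
grip_width: 0.0001
grip_force: 2.4
```

The force is about 4.7 N (2 × 2.35 N on the fingers), so the pad is at half travel and has been held for about 1 s. I raise the tool slowly, then move clear.

```bash
python3 -m pendant '[{"jaw":0,"linear":[0,0,0],"twist":0},{"jaw":0,"linear":[0,0,-0.2],"twist":0},{"jaw":0,"linear":[0,0,-0.2],"twist":0},{"jaw":0,"linear":[0,0,-0.2],"twist":0},{"jaw":0,"linear":[0,0,-0.2],"twist":0},{"jaw":0,"linear":[0,0,-0.2],"twist":0},{"jaw":0,"linear":[0,0,-0.3],"twist":0},{"jaw":0,"linear":[0,0,-0.5],"twist":0},{"jaw":0,"linear":[0,0,-1],"twist":0}]';  python3 -m pendant '[{"jaw":0,"linear":[0,0,-1.5],"twist":0},{"jaw":0,"linear":[0,0,-2],"twist":0},{"jaw":0,"linear":[0,0,-2.5],"twist":0},{"jaw":0,"linear":[0,0,-2.5],"twist":0},{"jaw":0,"linear":[0,0,-2],"twist":0},{"jaw":0,"linear":[0,0,-1],"twist":0},{"jaw":0,"linear":[0,0,0],"twist":0},{"jaw":0,"linear":[0,0,0],"twist":0},{"jaw":0,"linear":[0,0,0],"twist":0},{"jaw":0,"linear":[0,0,0],"twist":0},{"jaw":0,"linear":[0,0,0],"twist":0},{"jaw":0,"linear":[0,0,0],"twist":0}]'
python3 - <<'E'
from h import *
c=cams.camera("scene"); s=np.load("scene0.npz")
a=c["color"][170:290,160:360]; b=s["color"][170:290,160:360]
cv2.imwrite("pics/after.png",cv2.resize(np.vstack([b,a]),None,fx=2.5,fy=2.5,interpolation=cv2.INTER_CUBIC))
E
```

```text
time: 6.7
position: [0.6166, 0.0203, 0.1134]
tool_rot: [0.182, 0.983, -0.0, -0.002]
ft_force: [-0.3, -0.3, -0.3]
grip_width: 0.0006
grip_force: 0.0
time: 7.7
position: [0.6179, 0.0206, 0.2283]
tool_rot: [0.182, 0.983, -0.0, -0.001]
ft_force: [0.1, -0.3, -0.2]
grip_width: 0.0005
grip_force: 0.0
```

View pics/after.png

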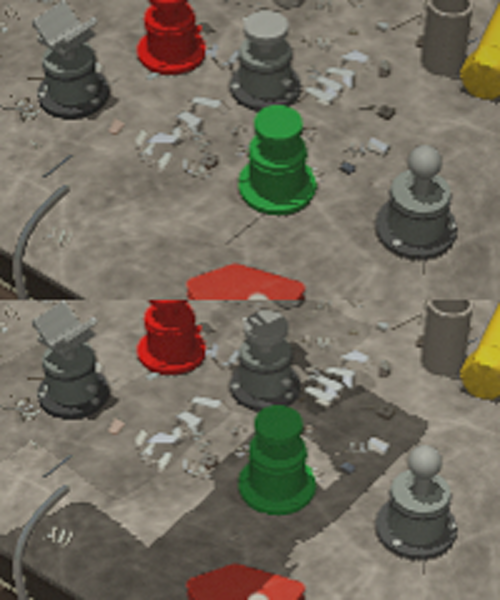

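The before and after crops match. The pad is up again (265,25 before and 265,325 after, with the arm's shadow on it), and the support and its neighbours have not moved.

```bash
python3 -c "from rig import robot; print(robot.hand_in())"
```

```text
the job is handed in; nothing more can be done
None
```

The grey flat-pad support is not seized: I pressed its pad about 10 mm (about 4.7 N), held it for about 1 s, and it sprang back up with nothing else moved; the job is handed in, though no verdict was returned.

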